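# Find the free flap of the scrap collector and push it open

### The arm

A 7-joint arm with a two-finger parallel gripper is mounted at the origin on the work surface. World frame = base frame: x ahead of the robot, y to its left, z up, the work surface at z = 0. Lengths are in m, angles in rad, forces in N, time in s.
With the tool pointing down it reaches from about 0.425 to 0.925 m from the base axis. Payload 6.8 kg.
Tool frame: the origin (TCP) lies on the centre line of the jaws, within the pads' length; the fingertips stand 11 mm ahead of it and the grasp point (between the pads) lies 8 mm behind it; z points along the fingers, y is the direction in which the jaws open and shut (so a half turn about z gives the same grasp; the last joint's range is limited). The gripper opens to 85 mm and grips with 20 to 120 N. Pads are 22 mm wide; open, the fingers measure 114 mm over their backs; the gripper's body (76 mm by 85 mm) begins 54 mm behind the grasp point. The pads swing forward as they close: fully open they stand 13 mm farther back than shut.
Start: joints at [-1.265, 0.477, 0.022, 1.555, -0.011, 1.109, -0.083], TCP at [0.271, 0.618, 0.242] pointing down, gripper open.
Joint ranges: [-2.96, 2.96], [-0.34, 2.1], [-1.41, 1.46], [0.24, 2.44], [-1.37, 4.51], [0.17, 1.92], [-2.96, 2.96]. Speed limits (rad/s): [2.39, 2.39, 3.14, 3.14, 3.14, 3.14, 3.14].

### API

Orientations are given as a rotation vector (axis times angle).
In Python, from bench import r gives the robot as it stands.
- The arm moves only by the tool send_rows, never from a script. Its argument "deltas" is a list of rows, each a list of 7 numbers: the opening, from 0 (shut) to 1 (fully open), then the shift along the tool's x, y, z as a fraction of full scale, then the turn, a rotation vector about the tool's x, y, z as a fraction of full scale. In form: [[hand, x, y, z, ax, ay, az], ...]. A call has 1 to 20 rows; each row is the pose to reach, as a shift and turn from the pose commanded when the call began, along the tool's axes at that moment, turning the shorter way round; what a row does not reach only later rows make up. Full scale, the value 1, is 150 mm for a shift and 180 degrees for a turn. A row lasts 1/12 s, in which the tool goes at most 41.7 mm and 7.16 degrees, less where a joint would pass 70% of its speed; a pose out of reach is approached as far as the arm can. A call with a number of a shift or a turn outside -1 to 1 is refused whole. A call with a gripper value outside its range is refused whole. The fingers move at their own pace and stop on an object; "squeeze" is the grip in N (left out, the last holds). Time passes only in rows, so rows that repeat a pose let the fingers close. It gives the time, the measured TCP pose, the force and the opening at its end, in the units of the state.
- r.get_obs(): the state, without advancing time (a new reading comes with each control period).
- r.grab_frame(name): name is "scene" or "top" or "wrist"; returns a dict with "pixels" (384x512x3 uint8, red, green, blue), "camera_matrix" (3x3 intrinsics, pixels), "rvec" (rotation vector, rad) and "tvec" (3), from world to camera coordinates, as OpenCV has them. Camera axes: x right, y down, z forward; pixel columns grow to the right and rows downward; lengths in m; the calibration is good to about 2 mm. The wrist camera is an equidistant fisheye: a pixel r from the principal point sees the ray r / f radians off the axis. A picture is of the moment at which its call begins. There is no depth.
- r.hand_in(): hands the job in, once; it reports no verdict.
The state is a dict: "clock": time; "joints": joint angles; "qvel": joint speeds; "tau": joint torques, N m; "tcp_pos": TCP position; "orientation": TCP orientation; "contact_force": force on the tool from outside, world axes, zero at the start; "moment": the same for the moment, N m; "grip_width": finger opening in m.
Only numpy, scipy, OpenCV 4.12 (cv2) and the standard library are available. Lean on these libraries where they do the work, as an engineer would, in place of code of your own. Each camera call takes 0.05 s, during which the arm holds its last target. There are 200 camera calls.

### The job

One of the four identical slotted flaps on top of the white scrap collector is unlocked. With closed fingertips press lightly on the robot-side half of the flaps, one after another, until you find the one that rocks, then push that half down until the flap stands wide open (steeper than 45 degrees) so that scrap can be swept in, and leave it so. Pick nothing up, do not press hard on the locked flaps, and leave the jar, brush and ceramic model where they are.

Things in the scene. Friction and masses are not known exactly. Their poses are not given: they have to be found in the camera images.
- collector: White box fixed on the bench, 180 mm deep (x), 390 wide (y), 100 high. Origin on the bench below the middle of the flap row; x points away from the robot, z up. Flaps lie flush in its top at y = +138, +46, -46, -138 mm, 3 mm seams; 60 mm deck behind them, 14 mm rim in front. The well under the near half of the free flap is 60 mm deep. It breaks if pressed with over 60 N.
- flap_1_press (a point): Press point of flap 1 (leftmost (+y end of the row as built)): on the upper face (100 mm high) of its robot-side half, mid-width, 18 mm from the near edge, 32 mm before the pivot line. Moves with the flap; axes: x away from the robot, z up. Flap: slotted steel plate 100 (x) x 80 (y) x 6 mm; all four look alike.
- flap_2_press (a point): Press point of flap 2 (second from the left): on the upper face (100 mm high) of its robot-side half, mid-width, 18 mm from the near edge, 32 mm before the pivot line. Moves with the flap; axes: x away from the robot, z up. Flap: slotted steel plate 100 (x) x 80 (y) x 6 mm; all four look alike.
- flap_3_press (a point): Press point of flap 3 (third from the left): on the upper face (100 mm high) of its robot-side half, mid-width, 18 mm from the near edge, 32 mm before the pivot line. Moves with the flap; axes: x away from the robot, z up. Flap: slotted steel plate 100 (x) x 80 (y) x 6 mm; all four look alike.
- flap_4_press (a point): Press point of flap 4 (rightmost (-y end)): on the upper face (100 mm high) of its robot-side half, mid-width, 18 mm from the near edge, 32 mm before the pivot line. Moves with the flap; axes: x away from the robot, z up. Flap: slotted steel plate 100 (x) x 80 (y) x 6 mm; all four look alike.
- flap_1 (a joint): Tilt of flap 1 about its pivot along y through its middle: 0 = level, shut; grows as the robot-side half sinks and the far half rises; stop at 1.2 rad. One of the four, different each time, is free: 1.5 to 6 N on the near half tips it, it stays as left. The other three rest on rubber-sprung stops: they give 1 to 5 mm (under 0.17 rad), then spring back.
- flap_2 (a joint): Tilt of flap 2 about its pivot along y through its middle: 0 = level, shut; grows as the robot-side half sinks and the far half rises; stop at 1.2 rad. One of the four, different each time, is free: 1.5 to 6 N on the near half tips it, it stays as left. The other three rest on rubber-sprung stops: they give 1 to 5 mm (under 0.17 rad), then spring back.
- flap_3 (a joint): Tilt of flap 3 about its pivot along y through its middle: 0 = level, shut; grows as the robot-side half sinks and the far half rises; stop at 1.2 rad. One of the four, different each time, is free: 1.5 to 6 N on the near half tips it, it stays as left. The other three rest on rubber-sprung stops: they give 1 to 5 mm (under 0.17 rad), then spring back.
- flap_4 (a joint): Tilt of flap 4 about its pivot along y through its middle: 0 = level, shut; grows as the robot-side half sinks and the far half rises; stop at 1.2 rad. One of the four, different each time, is free: 1.5 to 6 N on the near half tips it, it stays as left. The other three rest on rubber-sprung stops: they give 1 to 5 mm (under 0.17 rad), then spring back.
- jar_center (a point): Centre of a loose amber jar, 52 mm across, 75 mm high, standing left of the collector. Leave alone.
- brush_grip (a point): Handle of a loose bench brush 160 mm long, lying right of the collector. Leave alone.
- puck_center (a point): Centre of a loose white ceramic model, 44 mm across, 30 mm high, standing on the white deck behind the flaps. Leave alone.

How it is judged:
By the outcome, as a careful person would: the job done as asked, in the order asked, and still so for the second after the job is handed in, with the robot touching nothing.
It also fails if it takes over 42 s, if anything falls off the work surface, if the arm or the gripper's body presses on something with over 40 N, if the wrist force passes 120 N, or if a joint passes its speed limit or range.

## Working session

There is one attempt and no reset: what is moved stays moved. The work goes in short steps, Python scripts to look and compute and a tool call to move; the robot and the scene stay as the last step left them, time stands still between calls to the robot, and variables do not carry over. Pictures are saved under pics/ and viewed, about 8 in all and at most 12, crops included, and the job is handed in when it is done.

Besides the shell and the picture viewer there is one more tool, called after "Request:" by a JSON object that holds its "method" and its "body". send_rows: Moves the arm, as the interface text tells. Shift numbers are shares of 150 mm and turn numbers shares of 180 degrees, none past 1 either way. Its arguments: {"type":"object","properties":{"deltas":{"type":"array","items":{"type":"array","items":{"type":"number"}}},"squeeze":{"type":"number"}},"required":["deltas"]}

```bash
mkdir -p pics; cat > h.py <<'E'
import numpy as np,cv2
from bench import r
def snap(n,f):
    d=r.grab_frame(n); cv2.imwrite('pics/'+f,d['pixels'][:,:,::-1]); np.savez('pics/'+f+'.npz',**d); return d
def ray(f,pts,z):
    d=np.load('pics/'+f+'.npz'); R=cv2.Rodrigues(d['rvec'])[0]; c=-R.T@d['tvec'].ravel(); K=d['camera_matrix']
    out=[]
    for u,v in pts:
        w=R.T@np.linalg.solve(K,[u,v,1.]); out.append(c+w*(z-c[2])/w[2])
    return np.array(out)
def proj(f,P):
    d=np.load('pics/'+f+'.npz'); return cv2.projectPoints(np.array(P,float),d['rvec'],d['tvec'],d['camera_matrix'],None)[0][:,0]
E
python3 - <<'E'
from h import *
snap('top','top1.png');snap('scene','sc1.png')
a,b=cv2.imread('pics/top1.png'),cv2.imread('pics/sc1.png')
o=r.get_obs();print(o['clock'],o['tcp_pos'],o['orientation'],o['contact_force'])
E
```

```text
0.1 [0.27120596 0.61757737 0.24144922] [-6.45358088e-01 -3.07436371e+00  2.49672653e-03] [ 0.64025234 -0.04987148 -0.42961874]
```

View pics/top1.png

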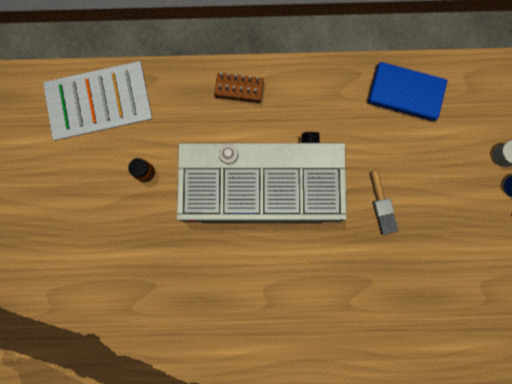

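View pics/sc1.png

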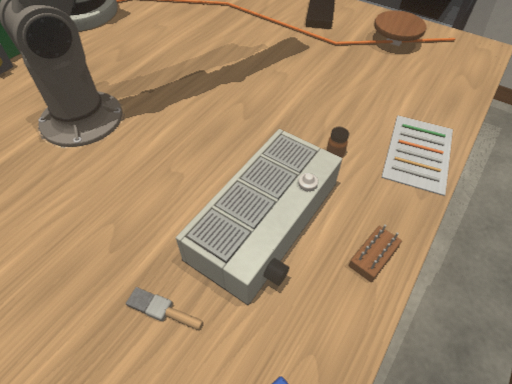

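Top view: the collector's top spans about (179,144)-(345,219), with the flaps centred near (202,190), (242,190), (282,190), (321,190). The puck is at (228,154), the jar at (141,169) and the brush at (383,203).

```bash
python3 - <<'E'
from h import *
print(ray('top1.png',[(179,144),(345,144),(178,217),(345.5,217),(202,190),(321,190)],.1).round(4))
print(ray('top1.png',[(141,169),(228,154)],.1).round(4))
a=cv2.imread('pics/top1.png')[135:230,165:360]; cv2.imwrite('pics/c1.png',cv2.resize(a,None,fx=4,fy=4,interpolation=cv2.INTER_CUBIC))
o=r.get_obs();print(cv2.Rodrigues(o['orientation'])[0].round(3))
E
```

```text
[[ 0.7354  0.1924  0.1   ]
 [ 0.7265 -0.1954  0.1   ]
 [ 0.5642  0.1945  0.1   ]
 [ 0.5561 -0.1889  0.1   ]
 [ 0.6255  0.139   0.1   ]
 [ 0.6195 -0.1354  0.1   ]]
[[0.678  0.281  0.1   ]
 [0.7089 0.0779 0.1   ]]
[[-0.916  0.402 -0.001]
 [ 0.402  0.916 -0.002]
 [-0.    -0.002 -1.   ]]
```

View pics/c1.png

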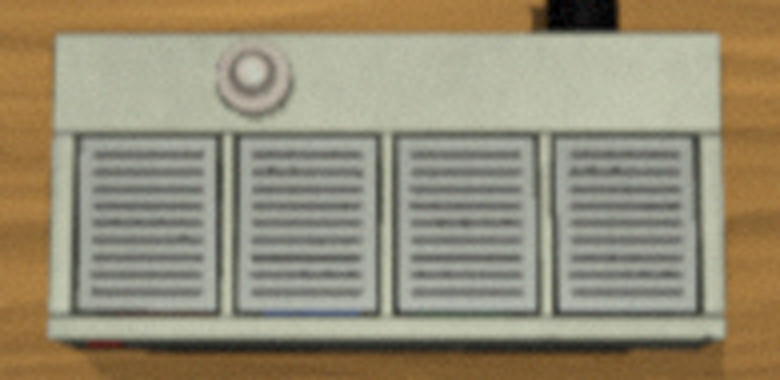

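```bash
python3 - <<'E'
from h import *
p=np.array([(76,134),(219,134),(219,314),(75,314),(235,134),(380,134),(380,314),(235,314),(394,135),(538,135),(540,314),(394,314),(553,135),(698,135),(700,314),(555,314)],float)
P=ray('top1.png',(p+.5)/4-.5+[165,135],.1).reshape(4,4,3)
c=P.mean(1);print(c.round(4)); print(np.linalg.norm(P[:,0]-P[:,3],axis=1),np.linalg.norm(P[:,0]-P[:,1],axis=1))
d=c[0]-c[3]; y=d/np.linalg.norm(d); x=np.array([y[1],-y[0],0]); O=c.mean(0)
print(O,'yaw',np.arctan2(x[1],x[0]),np.linalg.norm(d))
o=r.get_obs();R=cv2.Rodrigues(o['orientation'])[0]
for s in(138,46,-46,-138):
    q=O+y*s/1000-x*.032; print('press',q.round(4),'toolshift/150 (to z=.17)',(R.T@(np.r_[q[:2],.17]-o['tcp_pos'])/.15).round(3))
yaw=np.arctan2(x[1],x[0])
# tool y along box y or x
for name,Y in(('y along row',y),('y along -row',-y),('y along x',x),('y along -x',-x)):
    Z=np.array([0,0,-1.]);T=np.c_[np.cross(Y,Z),Y,Z]; print(name,(cv2.Rodrigues(R.T@T)[0].ravel()/np.pi).round(3))
E
```

```text
[[ 0.6244  0.1404  0.1   ]
 [ 0.6224  0.0478  0.1   ]
 [ 0.6201 -0.0439  0.1   ]
 [ 0.6181 -0.1359  0.1   ]]
[0.10496437 0.10484902 0.10414692 0.10404027] [0.08324405 0.08423413 0.08347649 0.08388365]
[0.62124142 0.00208892 0.1       ] yaw -0.02292870385855966 0.2763689411482507
press [0.5924 0.1408 0.1   ] toolshift/150 (to z=.17) [-3.239 -2.048  0.48 ]
press [0.5903 0.0488 0.1   ] toolshift/150 (to z=.17) [-3.472 -2.616  0.481]
press [ 0.5882 -0.0432  0.1   ] toolshift/150 (to z=.17) [-3.706 -3.183  0.482]
press [ 0.5861 -0.1351  0.1   ] toolshift/150 (to z=.17) [-3.94  -3.75   0.483]
y along row [-0.001 -0.    -0.124]
y along -row [-0.     0.001  0.876]
y along x [-0.     0.     0.376]
y along -x [-0.    -0.    -0.624]
```

Request:
{"method": "send_rows", "body": {"deltas": [[0, -0.25, -0.16, 0, 0, 0, -0.03], [0, -0.5, -0.32, 0, 0, 0, -0.06], [0, -0.75, -0.47, 0, 0, 0, -0.09], [0, -1, -0.63, 0, 0, 0, -0.124], [0, -1, -0.63, 0, 0, 0, -0.124], [0, -1, -0.63, 0, 0, 0, -0.124]], "squeeze": 20}}

```text
clock: 0.6
tcp_pos: [0.3745, 0.4665, 0.2422]
orientation: [0.051, 3.14, -0.004]
contact_force: [-0.4, 0.6, -0.8]
grip_width: 0.0122
```

Request:
{"method": "send_rows", "body": {"deltas": [[0, -0.17, -0.24, 0, 0, 0, 0], [0, -0.34, -0.48, 0, 0, 0, 0], [0, -0.51, -0.72, 0, 0, 0, 0], [0, -0.68, -0.96, 0, 0, 0, 0], [0, -0.68, -0.96, 0, 0, 0, 0]]}}

```text
clock: 1.02
tcp_pos: [0.4731, 0.3185, 0.2422]
orientation: [0.052, 3.14, -0.005]
contact_force: [0.5, -0.7, -0.1]
grip_width: 0.0001
```

Request:
{"method": "send_rows", "body": {"deltas": [[0, -0.17, -0.24, 0, 0, 0, 0], [0, -0.34, -0.48, 0, 0, 0, 0], [0, -0.51, -0.72, 0, 0, 0, 0], [0, -0.68, -0.96, 0, 0, 0, 0], [0, -0.68, -0.96, 0, 0, 0, 0], [0, -0.68, -0.96, 0, 0, 0, 0]]}}

```text
clock: 1.52
tcp_pos: [0.5696, 0.1748, 0.242]
orientation: [0.049, 3.141, -0.003]
contact_force: [0.0, -0.1, 0.6]
grip_width: -0.0005
```

```bash
cat >> h.py <<'E'
O=np.array([.62124,.00209,.1]);Yb=np.array([.02293,.99974,0]);Xb=np.array([.99974,-.02293,0])
def rel():
    o=r.get_obs();R=cv2.Rodrigues(o['orientation'])[0];d=o['tcp_pos']-O
    print('t',o['clock'],'box mm',(np.array([d@Xb,d@Yb,d[2]-.011])*1000).round(1),'F',o['contact_force'].round(2),'w',o['grip_width'])
    for s in(138,46,-46,-138): print(((R.T@(O-.032*Xb+Yb*s/1000+[0,0,.011]-o['tcp_pos']))/.15).round(3))
E
python3 -c "from h import *;rel()"
```

```text
t 1.5167 box mm [-55.6 171.5 131. ] F [ 0.04 -0.09  0.62] w -0.00045485683336846284
[-0.158 -0.221  0.874]
[-0.163 -0.834  0.875]
[-0.168 -1.447  0.876]
[-0.174 -2.06   0.877]
```

Request:
{"method": "send_rows", "body": {"deltas": [[0, -0.16, -0.22, 0.2, 0, 0, 0], [0, -0.16, -0.22, 0.45, 0, 0, 0], [0, -0.16, -0.22, 0.7, 0, 0, 0], [0, -0.16, -0.22, 0.79, 0, 0, 0], [0, -0.16, -0.22, 0.79, 0, 0, 0], [0, -0.16, -0.22, 0.79, 0, 0, 0], [0, -0.16, -0.22, 0.79, 0, 0, 0]]}}

```text
clock: 2.1
tcp_pos: [0.5917, 0.1467, 0.1252]
orientation: [0.036, 3.139, 0.002]
contact_force: [0.4, -0.4, 1.4]
grip_width: -0.0001
```

```bash
python3 - <<'E'
from h import *
rel();w=snap('wrist','w1.png');snap('scene','s2.png')
a=cv2.imread('pics/w1.png');b=cv2.resize(cv2.imread('pics/s2.png')[70:310,130:400],None,fx=1.6,fy=1.6)
c=np.zeros((384,512+b.shape[1],3),np.uint8);c[:,:512]=a;c[:b.shape[0],512:]=b[:384]
cv2.imwrite('pics/v2.png',cv2.resize(c,(800,int(384*800/c.shape[1]))))
E
```

```text
t 2.1 box mm [-32.9 143.9  14.2] F [ 0.43 -0.36  1.39] w -8.770783772667494e-05
[-0.006 -0.039  0.095]
[-0.006 -0.653  0.094]
[-0.005 -1.266  0.093]
[-0.005 -1.879  0.092]
```

View pics/v2.png

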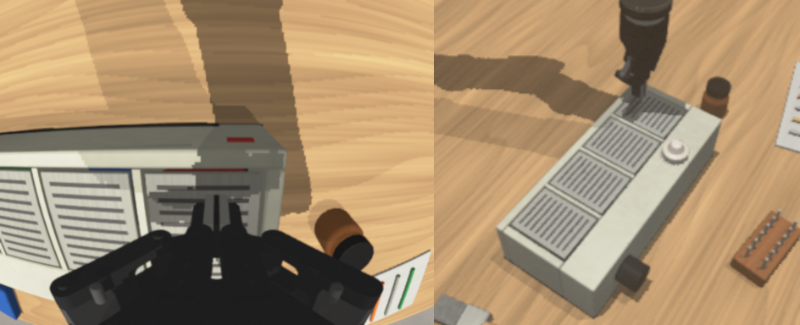

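The left half (wrist) shows the closed fingers over the near half of flap 1. The right half (scene) agrees, with the tip at about (640,100). Now I press gently.

Request:
{"method": "send_rows", "body": {"deltas": [[0, 0, -0.04, 0.04, 0, 0, 0], [0, 0, -0.04, 0.07, 0, 0, 0], [0, 0, -0.04, 0.08, 0, 0, 0], [0, 0, -0.04, 0.08, 0, 0, 0], [0, 0, -0.04, 0.08, 0, 0, 0], [0, 0, -0.04, 0.08, 0, 0, 0]]}}

```text
clock: 2.7
tcp_pos: [0.5908, 0.1389, 0.1119]
orientation: [0.038, 3.141, 0.0]
contact_force: [0.3, -0.8, 0.1]
grip_width: -0.0001
```

Request:
{"method": "send_rows", "body": {"deltas": [[0, 0, 0, 0.007, 0, 0, 0], [0, 0, 0, 0.014, 0, 0, 0], [0, 0, 0, 0.014, 0, 0, 0]]}}

```text
clock: 2.95
tcp_pos: [0.5909, 0.1389, 0.11]
orientation: [0.038, 3.141, 0.0]
contact_force: [-0.4, -0.8, 3.3]
grip_width: 0.0002
```

Request:
{"method": "send_rows", "body": {"deltas": [[0, 0, 0, 0.007, 0, 0, 0], [0, 0, 0, 0.007, 0, 0, 0], [0, 0, 0, 0.007, 0, 0, 0]]}}

```text
clock: 3.2
tcp_pos: [0.5909, 0.139, 0.1094]
orientation: [0.038, 3.141, 0.001]
contact_force: [-2.8, -0.5, 7.4]
grip_width: 0.0005
```

Request:
{"method": "send_rows", "body": {"deltas": [[0, 0, 0, 0.007, 0, 0, 0], [0, 0, 0, 0.007, 0, 0, 0], [0, 0, 0, 0.007, 0, 0, 0]]}}

```text
clock: 3.45
tcp_pos: [0.5909, 0.139, 0.1089]
orientation: [0.038, 3.141, 0.001]
contact_force: [-5.1, 0.0, 12.1]
grip_width: -0.0002
```

Force rises steeply to 12 N, so flap 1 is locked. On to flap 2.

Request:
{"method": "send_rows", "body": {"deltas": [[0, 0, 0, -0.1, 0, 0, 0], [0, 0, 0, -0.12, 0, 0, 0], [0, 0, -0.2, -0.12, 0, 0, 0], [0, 0, -0.4, -0.12, 0, 0, 0], [0, 0, -0.6, -0.12, 0, 0, 0], [0, 0, -0.6, -0.12, 0, 0, 0], [0, 0, -0.6, -0.05, 0, 0, 0], [0, 0, -0.6, -0.026, 0, 0, 0], [0, 0, -0.6, -0.026, 0, 0, 0], [0, 0, -0.6, -0.026, 0, 0, 0], [0, 0, -0.6, -0.026, 0, 0, 0]]}}

```text
clock: 4.37
tcp_pos: [0.5884, 0.0501, 0.1112]
orientation: [-0.035, -3.141, -0.001]
contact_force: [-0.2, 0.4, -0.4]
grip_width: 0.0001
```

Request:
{"method": "send_rows", "body": {"deltas": [[0, 0, 0, 0.007, 0, 0, 0], [0, 0, 0, 0.014, 0, 0, 0], [0, 0, 0, 0.014, 0, 0, 0], [0, 0, 0, 0.014, 0, 0, 0]]}}

```text
clock: 4.7
tcp_pos: [0.5886, 0.049, 0.1094]
orientation: [0.038, 3.141, 0.0]
contact_force: [0.8, -0.4, 0.4]
grip_width: 0.0002
```

Request:
{"method": "send_rows", "body": {"deltas": [[0, 0, 0, 0.007, 0, 0, 0], [0, 0, 0, 0.007, 0, 0, 0], [0, 0, 0, 0.007, 0, 0, 0]]}}

```text
clock: 4.95
tcp_pos: [0.5886, 0.0489, 0.1084]
orientation: [0.038, 3.141, 0.0]
contact_force: [-0.2, 0.9, 1.3]
grip_width: 0.0001
```

```bash
python3 -c "from h import *;rel()"
```

```text
t 4.95 box mm [-33.7  46.1  -2.6] F [-0.21  0.86  1.26] w 8.521431882295987e-05
[-0.011  0.613 -0.017]
[-0.011 -0.    -0.017]
[-0.012 -0.614 -0.017]
[-0.013 -1.227 -0.018]
```

Request:
{"method": "send_rows", "body": {"deltas": [[0, 0, 0, 0.007, 0, 0, 0], [0, 0, 0, 0.007, 0, 0, 0], [0, 0, 0, 0.007, 0, 0, 0]]}}

```text
clock: 5.2
tcp_pos: [0.5886, 0.0489, 0.1073]
orientation: [0.038, 3.141, 0.0]
contact_force: [-0.5, 1.3, 1.4]
grip_width: -0.0002
```

Request:
{"method": "send_rows", "body": {"deltas": [[0, 0, 0, 0.007, 0, 0, 0], [0, 0, 0, 0.007, 0, 0, 0], [0, 0, 0, 0.007, 0, 0, 0]]}}

```text
clock: 5.45
tcp_pos: [0.5886, 0.0489, 0.1062]
orientation: [0.038, 3.141, 0.0]
contact_force: [-0.2, 0.9, 1.7]
grip_width: -0.0004
```

Request:
{"method": "send_rows", "body": {"deltas": [[0, 0, 0, 0.007, 0, 0, 0], [0, 0, 0, 0.007, 0, 0, 0], [0, 0, 0, 0.007, 0, 0, 0]]}}

```text
clock: 5.7
tcp_pos: [0.5886, 0.0488, 0.1052]
orientation: [0.038, 3.141, 0.0]
contact_force: [-0.6, 1.1, 0.3]
grip_width: -0.0001
```

Request:
{"method": "send_rows", "body": {"deltas": [[0, 0, 0, 0.007, 0, 0, 0], [0, 0, 0, 0.014, 0, 0, 0], [0, 0, 0, 0.02, 0, 0, 0], [0, 0, 0, 0.02, 0, 0, 0]]}}

```text
clock: 6.03
tcp_pos: [0.5888, 0.0487, 0.1021]
orientation: [0.038, 3.141, -0.0]
contact_force: [0.3, 0.2, 1.2]
grip_width: -0.0003
```

Request:
{"method": "send_rows", "body": {"deltas": [[0, 0, 0, 0.007, 0, 0, 0], [0, 0, 0, 0.014, 0, 0, 0], [0, 0, 0, 0.02, 0, 0, 0], [0, 0, 0, 0.02, 0, 0, 0]]}}

```text
clock: 6.37
tcp_pos: [0.5883, 0.0486, 0.0989]
orientation: [-0.038, -3.141, 0.0]
contact_force: [-0.0, -0.2, 0.9]
grip_width: 0.0002
```

Flap 2 gives 12 mm at about 1 N: this is the free one. I push on and watch the force.

Request:
{"method": "send_rows", "body": {"deltas": [[0, 0, 0, 0.015, 0, 0, 0], [0, 0, 0, 0.03, 0, 0, 0], [0, 0, 0, 0.045, 0, 0, 0], [0, 0, 0, 0.06, 0, 0, 0], [0, 0, 0, 0.075, 0, 0, 0], [0, 0, 0, 0.08, 0, 0, 0], [0, 0, 0, 0.08, 0, 0, 0]]}}

```text
clock: 6.95
tcp_pos: [0.588, 0.0488, 0.0866]
orientation: [-0.038, -3.14, 0.0]
contact_force: [-0.6, 0.0, -0.1]
grip_width: -0.0002
```

Request:
{"method": "send_rows", "body": {"deltas": [[0, 0, 0, 0.015, 0, 0, 0], [0, 0, 0, 0.03, 0, 0, 0], [0, 0, 0, 0.045, 0, 0, 0], [0, 0, 0, 0.06, 0, 0, 0], [0, 0, 0, 0.075, 0, 0, 0], [0, 0, 0, 0.08, 0, 0, 0], [0, 0, 0, 0.08, 0, 0, 0]]}}

```text
clock: 7.53
tcp_pos: [0.5882, 0.0488, 0.0747]
orientation: [-0.038, -3.14, 0.0]
contact_force: [-0.5, -0.0, 0.7]
grip_width: 0.0005
```

```bash
python3 - <<'E'
from h import *
rel();snap('scene','s3.png')
cv2.imwrite('pics/v3.png',cv2.resize(cv2.imread('pics/s3.png')[90:290,170:370],None,fx=3,fy=3,interpolation=2))
E
```

```text
t 7.5333 box mm [-34.1  45.9 -36.3] F [-0.48 -0.04  0.69] w 0.000462654507101929
[-0.013  0.614 -0.242]
[-0.014  0.    -0.242]
[-0.015 -0.613 -0.242]
[-0.015 -1.226 -0.242]
```

View pics/v3.png

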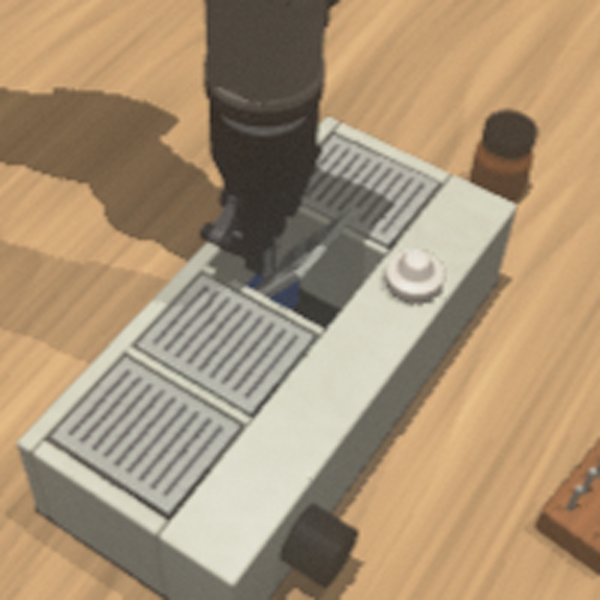

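The scene shows flap 2 tilted steeply, almost edge-on, at about (310,250). I push slightly deeper for margin, then withdraw straight up.

Request:
{"method": "send_rows", "body": {"deltas": [[0, 0, 0, 0.01, 0, 0, 0], [0, 0, 0, 0.02, 0, 0, 0], [0, 0, 0, 0.027, 0, 0, 0], [0, 0, 0, 0.027, 0, 0, 0]]}}

```text
clock: 7.92
tcp_pos: [0.5885, 0.0488, 0.0709]
orientation: [-0.038, -3.141, 0.0]
contact_force: [-0.5, 0.3, 0.6]
grip_width: -0.0002
```

Request:
{"method": "send_rows", "body": {"deltas": [[0, 0, 0, 0.01, 0, 0, 0], [0, 0, 0, 0.02, 0, 0, 0], [0, 0, 0, 0.027, 0, 0, 0], [0, 0, 0, 0.027, 0, 0, 0]]}}

```text
clock: 8.25
tcp_pos: [0.5884, 0.0488, 0.0668]
orientation: [-0.038, -3.141, 0.0]
contact_force: [0.5, 0.5, 0.5]
grip_width: -0.0
```

Request:
{"method": "send_rows", "body": {"deltas": [[0, 0.02, 0, 0, 0, 0, 0], [0, 0.02, 0, -0.05, 0, 0, 0], [0, 0.02, 0, -0.15, 0, 0, 0], [0, 0.02, 0, -0.3, 0, 0, 0], [0, 0.02, 0, -0.5, 0, 0, 0], [0, 0.02, 0, -0.75, 0, 0, 0], [0, 0.02, 0, -1, 0, 0, 0], [0, 0.02, 0, -1, 0, 0, 0]]}}

```text
clock: 8.92
tcp_pos: [0.5898, 0.0491, 0.2255]
orientation: [0.039, 3.129, 0.004]
contact_force: [1.4, 0.4, -0.2]
grip_width: 0.0003
```

Request:
{"method": "send_rows", "body": {"deltas": [[0, 0.25, 0, -0.1, 0, 0, 0], [0, 0.5, 0, -0.2, 0, 0, 0], [0, 0.7, 0, -0.2, 0, 0, 0], [0, 0.7, 0, -0.2, 0, 0, 0], [0, 0.7, 0, -0.2, 0, 0, 0]]}}

```text
clock: 9.33
tcp_pos: [0.4796, 0.0514, 0.2478]
orientation: [0.037, 3.14, 0.001]
contact_force: [0.4, -0.7, 0.0]
grip_width: 0.0
```

```bash
python3 - <<'E'
from h import *
rel();snap('scene','s4.png');snap('top','t4.png')
a=cv2.resize(cv2.imread('pics/s4.png')[120:270,200:350],None,fx=2.66,fy=2.66,interpolation=2)
b=cv2.resize(cv2.imread('pics/t4.png')[130:230,160:260],(399,399),interpolation=2)
cv2.imwrite('pics/v4.png',np.hstack([a,b]))
# expected far-edge (left/right corners) pixels for several tilts
for deg in(40,45,55,60,65,69):
    t=np.radians(deg);F=[O+Yb*(.046+s*.04)+Xb*.05*np.cos(t)+[0,0,.05*np.sin(t)] for s in(1,-1)]
    print(deg,'scene crop',((proj('s4.png',F)-[200,120])*2.66).round(0).tolist(),'top crop',((proj('t4.png',F)-[160,130])*3.99+[399,0]).round(0).tolist())
E
```

```text
t 9.3333 box mm [-142.8   46.1  136.8] F [ 0.43 -0.73  0.03] w 1.4701106516970303e-05
[-0.737  0.613  0.914]
[-0.737 -0.001  0.913]
[-0.738 -0.614  0.913]
[-0.738 -1.227  0.912]
40 scene crop [[250.0, 113.0], [198.0, 174.0]] top crop [[651.0, 166.0], [793.0, 167.0]]
45 scene crop [[247.0, 109.0], [195.0, 170.0]] top crop [[650.0, 171.0], [793.0, 171.0]]
55 scene crop [[241.0, 101.0], [188.0, 161.0]] top crop [[649.0, 181.0], [792.0, 181.0]]
60 scene crop [[237.0, 97.0], [184.0, 158.0]] top crop [[649.0, 187.0], [792.0, 187.0]]
65 scene crop [[233.0, 93.0], [180.0, 154.0]] top crop [[648.0, 193.0], [792.0, 193.0]]
69 scene crop [[230.0, 91.0], [177.0, 151.0]] top crop [[648.0, 198.0], [792.0, 198.0]]
```

View pics/v4.png

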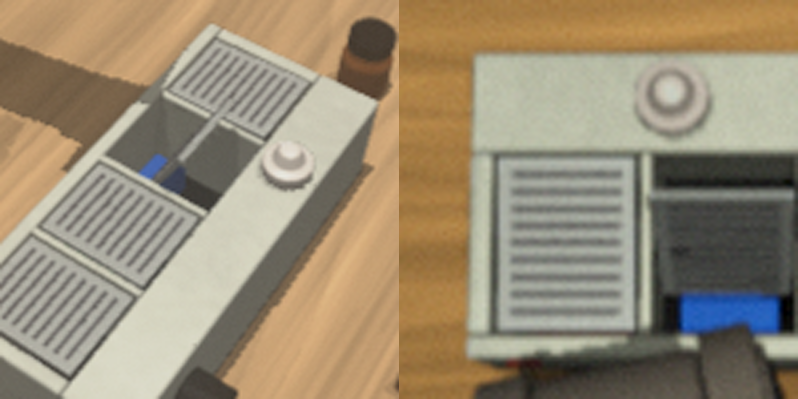

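```bash
python3 - <<'E'
from h import *
F=[O+Yb*(.138+s*.04)+Xb*.05*e for s in(1,-1) for e in(1,-1)]
print('flap1 corners',((proj('s4.png',F)-[200,120])*2.66).round(0).tolist(),((proj('t4.png',F)-[160,130])*3.99+[399,0]).round(0).tolist())
for deg in(45,55,60,65,69):
    t=np.radians(deg);F=[O+Yb*(.046+s*.04)-Xb*.05*np.cos(t)-[0,0,.05*np.sin(t)] for s in(1,-1)]
    print(deg,'near edge scene',((proj('s4.png',F)-[200,120])*2.66).round(0).tolist(),'top',((proj('t4.png',F)-[160,130])*3.99+[399,0]).round(0).tolist())
E
```

```text
flap1 corners [[310.0, 80.0], [217.0, 36.0], [265.0, 135.0], [169.0, 87.0]] [[498.0, 156.0], [494.0, 327.0], [635.0, 156.0], [633.0, 328.0]]
45 near edge scene [[175.0, 128.0], [124.0, 184.0]] top [[659.0, 308.0], [793.0, 308.0]]
55 near edge scene [[180.0, 135.0], [130.0, 192.0]] top [[660.0, 298.0], [793.0, 298.0]]
60 near edge scene [[184.0, 138.0], [133.0, 195.0]] top [[660.0, 292.0], [793.0, 292.0]]
65 near edge scene [[187.0, 142.0], [137.0, 199.0]] top [[660.0, 286.0], [793.0, 286.0]]
69 near edge scene [[190.0, 144.0], [140.0, 201.0]] top [[661.0, 281.0], [793.0, 281.0]]
```

```bash
python3 -c "from bench import r;print(r.hand_in())"
```

```text
the job is handed in; nothing more can be done
None
```

Flap 2 is the unlocked one. I left it standing open at about 60 degrees and handed the job in at 9.3 s.

- **Flap 1:** I pressed it lightly. The force climbed to about 12 N within roughly 2 mm, so it is locked and I lifted off.
- **Flap 2:** it gave way at about 1 N, close to the sensor noise and slightly under the 1.5 N you listed. I pushed its near half down about 44 mm and withdrew straight up. Flaps 3 and 4 were not touched.
- **Tilt check:** with the arm clear, both edges of the flap in the top picture fit 60 to 65 degrees. The scene picture sees the flap almost edge-on, so it does not give the angle reliably. One corner I read there was a few millimetres off the prediction.
- **Surroundings:** the jar and ceramic model look unmoved in the last pictures. The brush was out of those crops, and the arm never went near it.

The robot was touching nothing at the end.

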